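Close the long tester case on the fragrance counter

TASK

Two open tester cases with hinged wooden lids stand on the shop counter. Lower the lid of the longer case gently until it is fully shut, without letting it slam or pressing hard on it. Leave the shorter case open as it is, and leave the reed diffuser standing where it is.

Things in the scene. Friction and masses are not known exactly. Their poses are not given: they have to be found in the camera images.
- long_case: the longer wooden tester case, fixed on a white plinth 8 to 60 mm high: open box 170 mm deep (x), 260 wide (y), 90 high, jars inside below its rim. Origin: centre of its underside, on the plinth. x points away from the robot (yaw to 0.25 rad), z up. Lid 170 x 260 x 10 mm thick, hinged on the far wall: hinge line, at the lid's underside, at x +85, z +90 mm. Brass tab juts 14 mm from its free edge
- long_lid (a joint): angle a of the long case's lid: 0 = shut, flat on the case (top face 100 mm above its underside), up to 1.4 as it is raised; starts at 0.7 to 1.15, top face looking up and away from the robot. Free edge (underside): x = 85 - 170 cos a, z = 90 + 170 sin a mm in the case's frame. Friction hinge: stays at any angle, no spring, hard stop; a push of 1 to 4 N near the free edge moves it
- short_lid_rim (a point): middle of the free edge, on the top face, of the lid of the shorter case: same wood, depth, height and kind of lid, but only 150 mm wide, on its own plinth (8 to 60 mm). It stands open beside the long case, on its left or right, and must stay so
- diffuser: reed diffuser, loose: glass bottle 60 mm across and 85 mm high with a white collar and thin reeds up to 207 mm high, standing upright beyond the cases. Origin: centre of its underside, z up
Mind the look-alikes: they are no part of the job. Leave any pink look-alike of the diffuser alone.

How it is judged (in metres and radians):
At the end, for the whole second after the job is handed in: The long case's lid is shut and at rest: below 0.06 rad, its free edge within 10 mm of the case; the short case's lid edge is within 20 mm of where it was, and the diffuser stands upright (within 20 degrees) within 30 mm of its place (value of joint long_lid below 0.06 rad and velocity of joint long_lid below 0.1 rad/s and not (distance of short_lid_rim from where it was at the start of the episode above 0.02 m) and not (distance of diffuser from where it was at the start of the episode above 0.03 m or angle between diffuser's own z axis and vertical above 0.35 rad)); the robot touches nothing.
It fails at once if the long lid is slammed: it closes faster than 1.5 rad/s (0.25 m/s at its free edge) (velocity of joint long_lid below -1.5 rad/s).
It fails at once if the long case or its lid is pressed with more than 60 N (contact force between the fingers and long_case above 60 N).
It fails at once if the short case's lid is moved by more than 20 mm at its edge (distance of short_lid_rim from where it was at the start of the episode above 0.02 m).
It fails at once if the diffuser is shifted by more than 30 mm or tipped by more than 20 degrees (distance of diffuser from where it was at the start of the episode above 0.03 m or angle between diffuser's own z axis and vertical above 0.35 rad).
It also fails if it takes over 35 s, if anything falls off the work surface, if the arm or the gripper's body presses on something with over 40 N, if the wrist force passes 120 N, or if a joint passes its speed limit or range.

ROBOT

A 6-joint arm with a two-finger parallel gripper is mounted at the origin on the work surface. World frame = base frame: x ahead of the robot, y to its left, z up, the work surface at z = 0. Lengths are in mm, angles in degrees, forces in N, time in s.
With the tool pointing down it reaches from about 325 to 775 mm from the base axis. Payload 5.5 kg.
Tool frame: the origin (TCP) lies between the finger pads; the fingertips stand 11 mm ahead of it and the grasp point (between the pads) lies 8 mm behind it; z points along the fingers, y is the direction in which the jaws open and shut (so a half turn about z gives the same grasp; the last joint's range is limited). The gripper opens to 88 mm and grips with 3 to 60 N. Pads are 20 mm wide; open, the fingers measure 115 mm over their backs; the gripper's body (75 mm by 178 mm) begins 61 mm behind the grasp point.
Start: joints at [69.46, 5.22, 70.514, -0, 104.267, -3.249], TCP at [178.348, 572.895, 233.631] pointing down, gripper open.
Joint ranges: [-164.24, 164.24], [-49.07, 125.15], [9.68, 141.18], [-86.29, 266.29], [3.28, 154.24], [-151.56, 151.56]. Speed limits (degrees/s): [147.25, 147.25, 172.46, 180, 180, 180].

INTERFACE

Orientations are given as [roll, pitch, yaw] about the fixed x, y, z axes, in that order (R = Rz(yaw) Ry(pitch) Rx(roll)).
In Python, from plant import robot, imaging, spotter gives the robot as it stands.
- The arm moves only by the tool arm_command, never from a script. Its argument "plan" is a list of rows, each a list of 2 entries, a list of its own where there are three numbers: the shift along the tool's x, y, z normalised to -1 to 1, where 1 is 0.15 m, then the turn, a rotation vector about the tool's x, y, z normalised to -1 to 1, where 1 is 360 degrees. In form: [[[x, y, z], [rx, ry, rz]], ...]. A call has 1 to 12 rows; each row is the pose to reach, as a shift and turn from the pose commanded when the call began, along the tool's axes at that moment, turning the shorter way round; what a row does not reach only later rows make up. A row lasts 1/12 s, in which the tool goes at most 41.7 mm and 7.16 degrees, less where a joint would pass 70% of its speed; a pose out of reach is approached as far as the arm can. A call with a number of a shift or a turn outside -1 to 1 is refused whole. A call with a gripper value outside its range is refused whole. "grip" is the closure, from 0 (fully open) to 1 (shut), set as the call begins (left out, the last holds). The fingers move at their own pace and stop on an object; "force" is the grip in N (left out, the last holds). Time passes only in rows, so rows that repeat a pose let the fingers close. It gives the time, the measured TCP pose, the force and the opening at its end, in the units of the state.
- robot.get_obs(): the state, without advancing time (a new reading comes with each control period).
- imaging.grab_frame(name): name is "side" or "top"; returns the picture (384x512x3 uint8, red, green, blue); there is no depth.
- imaging.camera_info(name): a dict with "intrinsics" (3x3 intrinsics, pixels), "distortion" ([k1, k2, p1, p2, k3] as OpenCV has them; the pictures are not rectified), "rvec" (rotation vector, rad) and "tvec" (3), from world to camera coordinates, as OpenCV has them. Camera axes: x right, y down, z forward; pixel columns grow to the right and rows downward; lengths in mm; the calibration is good to about 2 mm. A picture is of the moment at which its call begins. camera_info takes no time and is no camera call.
- robot.close_job(): hands the job in, once; it reports no verdict.
Trained networks look in the newest picture that a camera, given by its name, has taken for a name from the list of things; names that differ only in an ending like _2 or _b are one class to them, and where a whole thing is asked for, a point or a joint stands for the part that bears it (a point fixed in the world has none). Each returns a list of dicts, best first, with "conf" (0 to 1); they miss things now and then, are a little off and sometimes report something else, mostly with a low value. They report only what shows in the picture. A call takes as long as a camera call. They do not tell look-alikes from the thing itself.
- spotter.search_frame(camera, thing): "at" ([x, y, z] in mm, in world coordinates, good to about 4 mm: the middle of the surface that is visible of it).
- spotter.outline_of(camera, thing): "pixels" (384x512 bool, what is visible of it).
- spotter.mark_of(camera, thing): "at" ([x, y, z] in mm, in world coordinates, good to about 4 mm: a listed point, or the origin of a listed thing).
The state is a dict: "t": time; "qpos": joint angles; "qd": joint speeds; "joint_efforts": joint torques, N m; "ee_pos": TCP position; "eef_rot": TCP orientation; "force": force on the tool from outside, world axes, zero at the start; "wrist_torque": the same for the moment, N m; "width": finger opening in mm.
Only numpy, scipy, OpenCV 4.12 (cv2) and the standard library are available. Lean on these libraries where they do the work, as an engineer would, in place of code of your own. Each camera call takes 0.05 s, during which the arm holds its last target. There are 200 camera calls.

## Working session

There is one attempt and no reset: what is moved stays moved. The work goes in short steps, Python scripts to look and compute and a tool call to move; the robot and the scene stay as the last step left them, time stands still between calls to the robot, and variables do not carry over. Pictures are saved under pics/ and viewed, about 8 in all and at most 12, crops included, and the job is handed in when it is done.

Besides the shell and the picture viewer there is one more tool, called after "Emit:" as a command line: name --argument value ..., lists and objects as JSON in quotes. arm_command: Moves the arm, as the interface text tells. Scaled input: -1 to 1 covers 0.15 m each way for a shift and 360 degrees each way for a turn. Its arguments: {"type":"object","properties":{"plan":{"type":"array"},"grip":{"type":"number"},"force":{"type":"number"}},"required":["plan"]}

```bash
mkdir -p pics
python3 - <<'E'
from plant import robot, imaging, spotter
import cv2
for c in ("side","top"):
    cv2.imwrite(f"pics/{c}0.png",imaging.grab_frame(c)[:,:,::-1])
    i=imaging.camera_info(c); print(c,{k:__import__('numpy').round(v,3).tolist() for k,v in i.items()})
    for n in("long_case","short_lid_rim","diffuser"):
        print(n,[(r['conf'],[round(v) for v in r['at']]) for r in spotter.mark_of(c,n)])
    print('lid',[(r['conf'],[round(v) for v in r['at']]) for r in spotter.search_frame(c,"long_lid")])
o=robot.get_obs();print(o)
E
```

```text
side {'intrinsics': [[402.476, 0.0, 262.898], [0.0, 402.476, 191.419], [0.0, 0.0, 1.0]], 'distortion': [-0.038, 0.0, 0.0, 0.0, 0.0], 'rvec': [2.19, -0.91, 0.396], 'tvec': [-454.879, 384.109, 601.745]}
long_case [(0.87, [538, 193, 53])]
short_lid_rim [(0.71, [541, -204, 224])]
diffuser [(0.75, [796, 22, 2]), (0.61, [761, 125, 1])]
lid [(0.82, [547, 134, 251]), (0.48, [525, 151, 93])]
top {'intrinsics': [[465.8, 0.0, 255.887], [0.0, 465.8, 192.376], [0.0, 0.0, 1.0]], 'distortion': [-0.094, 0.0, 0.0, 0.0, 0.0], 'rvec': [2.09, -2.157, 0.174], 'tvec': [20.071, 649.121, 961.512]}
long_case [(0.78, [536, 190, 50])]
short_lid_rim [(0.63, [537, -205, 224])]
diffuser [(0.98, [761, 125, 3]), (0.58, [797, 21, -1])]
lid [(0.76, [562, 184, 237])]
{'t': 0.5, 'qpos': array([ 6.94594978e+01,  5.22187329e+00,  7.05145174e+01, -1.04713553e-04,
        1.04267884e+02, -3.25004509e+00]), 'qd': array([-0.07454054,  0.03987038, -0.01924867,  0.08088906, -0.06149273,
       -0.13276023]), 'joint_efforts': array([-1.07527103e-03, -4.45671558e+01, -4.06088626e+01,  6.96973479e-02,
        1.99611514e-02, -5.84348015e-06]), 'ee_pos': array([178.34816931, 572.8882681 , 233.60198978]), 'eef_rot': array([-1.79995727e+02, -1.41009760e-04,  1.62709517e+02]), 'force': array([-0.10447306, -0.28162685,  0.08511652]), 'wrist_torque': array([-0.03463945,  0.04480379,  0.01169427]), 'width': 87.77134211904611}
```

View pics/side0.png

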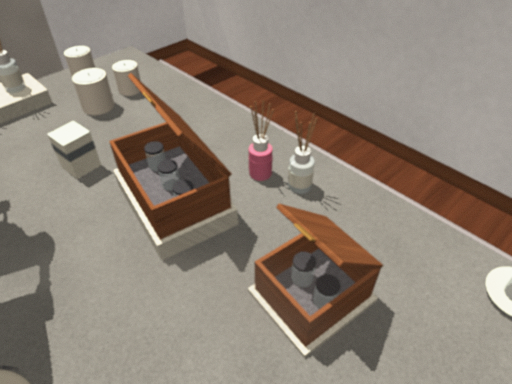

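View pics/top0.png

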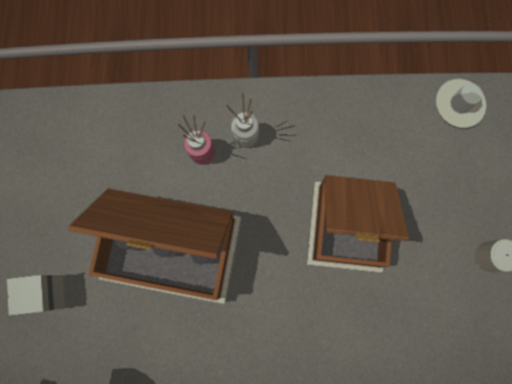

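The long case is on the left, its lid open with the brass tab at about (138,243) in the top view. The white diffuser is at about (245,128) and the pink look-alike at (198,147). Next I fit the lid pose from both outlines.

```bash
cat > fit.py <<'E'
from plant import robot, imaging, spotter
import cv2, numpy as np
from scipy.optimize import minimize
def lid(p):
    x,y,z,w,a=p; u=np.array([-np.cos(a),0,np.sin(a)]); n=np.array([np.sin(a),0,np.cos(a)])
    P=[np.array([85,0,90])+r*u+h*n+[0,s,0] for r in(0,170) for s in(-130,130) for h in(0,10)]
    P+=[np.array([85,0,90])+184*u+5*n+[0,s,0] for s in(-8,8)][:0]
    R=cv2.Rodrigues(np.array([0,0,w]))[0]
    return np.array(P)@R.T+[x,y,z]
def fit(p0):
    M=[]
    for c in("side","top"):
        imaging.grab_frame(c); i=imaging.camera_info(c)
        d=spotter.outline_of(c,"long_lid")
        print(c,[(r['conf'],int(r['pixels'].sum()),np.argwhere(r['pixels']).mean(0).round()) for r in d])
        if d: M.append((i,d[0]['pixels']))
    def render(i,p,f=4):
        q=cv2.projectPoints(lid(p),*[np.array(i[k],float) for k in("rvec","tvec","intrinsics","distortion")])[0].reshape(-1,2)
        m=np.zeros((384*f,512*f),np.float32); cv2.fillConvexPoly(m,cv2.convexHull(((q+.5)*f-.5).round().astype(np.int32)),1)
        return cv2.resize(m,(512,384),interpolation=cv2.INTER_AREA)
    def cost(p):
        return sum(np.abs(render(i,p)-m).sum()/m.sum() for i,m in M)+ ((p[2]-p0[2])/40)**2*.05
    best=None
    for a in([p0[4]] if p0[4] else (.7,.85,1,1.15)):
        q=np.array([*p0[:4],a]); S=np.vstack([q]+[q+d for d in np.diag([12,12,8,.06,.1])])
        for _ in range(2):
            r=minimize(cost,q,method="Nelder-Mead",options=dict(initial_simplex=S,maxiter=500,xatol=1e-3,fatol=1e-5)); q=r.x
            S=np.vstack([q]+[q-d for d in np.diag([6,6,5,.04,.05])])
        print(q.round(3),round(r.fun,4))
        if best is None or r.fun<best.fun: best=r
    return best.x
if __name__=="__main__":
    p=fit([537,191,51,-.11,0]); print(lid(p).round())
E
python3 fit.py
```

```text
side [(0.94, 1519, array([124., 178.]))]
top []
[ 5.29694e+02  1.83251e+02  5.88850e+01 -2.11000e-01  9.90000e-01] 0.0815
[ 5.35271e+02  1.92181e+02  5.17050e+01 -2.14000e-01  9.89000e-01] 0.0708
[ 5.34309e+02  1.91147e+02  5.26230e+01 -2.12000e-01  9.91000e-01] 0.0721
[ 5.23048e+02  1.90691e+02  4.37170e+01 -1.19000e-01  1.12600e+00] 0.1262
[[591.  47. 142.]
 [599.  45. 147.]
 [646. 301. 142.]
 [654. 299. 147.]
 [499.  67. 284.]
 [508.  65. 289.]
 [555. 321. 284.]
 [563. 319. 289.]]
```

```bash
sed -i 's/d=spotter.outline_of(c,"long_lid")/d=spotter.outline_of(c,"long_lid") or spotter.outline_of(c,"long_lid")/; s/(.7,.85,1,1.15)/(.85,1.05)/' fit.py; python3 fit.py
```

```text
side [(0.76, 1520, array([125., 179.]))]
top [(0.97, 6966, array([223., 155.]))]
[ 5.34104e+02  1.90864e+02  5.21360e+01 -2.12000e-01  9.92000e-01] 0.1295
[ 5.22122e+02  1.91317e+02  4.73520e+01 -1.24000e-01  1.11700e+00] 0.3807
[[590.  46. 142.]
 [598.  44. 148.]
 [645. 300. 142.]
 [653. 298. 148.]
 [499.  65. 284.]
 [507.  64. 290.]
 [554. 320. 284.]
 [562. 318. 290.]]
```

Both cameras agree: case at (534,191,52), yaw −12°, lid at 0.99 rad. I'll raise and align the tool with the gripper shut, then go over and behind the lid.

Emit:
arm_command --plan '[[[0,0,-0.26],[0,0,-0.0144]],[[0,0,-0.52],[0,0,-0.0144]],[[0,0,-0.776],[0,0,-0.0144]],[[0,0,-0.776],[0,0,-0.0144]]]' --grip 1 --force 20

```text
t: 1.23
ee_pos: [178.5, 573.3, 359.9]
eef_rot: [179.2, 0.1, 167.9]
force: [-0.1, -0.3, 2.5]
width: 64.6
```

Emit:
arm_command --plan '[[[-0.2,-0.125,0],[0,0,0]],[[-0.4,-0.25,0],[0,0,0]],[[-0.6,-0.375,0],[0,0,0]],[[-0.805,-0.498,0],[0,0,0]]]'

```text
t: 1.57
ee_pos: [281.4, 473.6, 350.1]
eef_rot: [180.0, 0.0, 168.0]
force: [0.5, 1.2, 0.5]
width: 37.9
```

Emit:
arm_command --plan '[[[-0.2,-0.125,0],[0,0,0]],[[-0.4,-0.25,0],[0,0,0]],[[-0.6,-0.375,0],[0,0,0]],[[-0.805,-0.498,0],[0,0,0]]]'

```text
t: 1.9
ee_pos: [384.0, 374.8, 350.3]
eef_rot: [180.0, 0.0, 167.9]
force: [0.3, 0.1, -0.3]
width: 11.5
```

Emit:
arm_command --plan '[[[-0.2,-0.125,0],[0,0,0]],[[-0.4,-0.25,0],[0,0,0]],[[-0.6,-0.375,0],[0,0,0]],[[-0.805,-0.498,0],[0,0,0]],[[-0.805,-0.498,0],[0,0,0]]]'

```text
t: 2.32
ee_pos: [489.1, 273.5, 348.9]
eef_rot: [-179.9, 0.0, 167.5]
force: [0.4, 0.1, -0.4]
width: 0.4
```

Emit:
arm_command --plan '[[[-0.2,-0.125,0],[0,0,0]],[[-0.4,-0.25,0],[0,0,0]],[[-0.6,-0.375,0],[0,0,0]],[[-0.805,-0.498,0],[0,0,0]],[[-0.805,-0.498,0],[0,0,0]],[[-0.805,-0.498,0.15],[0,0,0]],[[-0.805,-0.498,0.3],[0,0,0]],[[-0.805,-0.498,0.42],[0,0,0]],[[-0.805,-0.498,0.42],[0,0,0]],[[-0.805,-0.498,0.42],[0,0,0]]]'

```text
t: 3.15
ee_pos: [587.1, 180.1, 286.3]
eef_rot: [-180.0, -0.1, 167.9]
force: [0.2, -0.3, 1.2]
width: 0.5
```

Run:
```python
from plant import robot, imaging
import cv2
cv2.imwrite("pics/side1.png",imaging.grab_frame("side")[:,:,::-1]);o=robot.get_obs();print(o['ee_pos'],o['force'],o['eef_rot'])
```

```text
[587.49540888 180.09784431 287.94558843] [-0.85756665 -0.39803875  1.02629006] [1.79979878e+02 1.80918630e-02 1.67930917e+02]
```

View pics/side1.png

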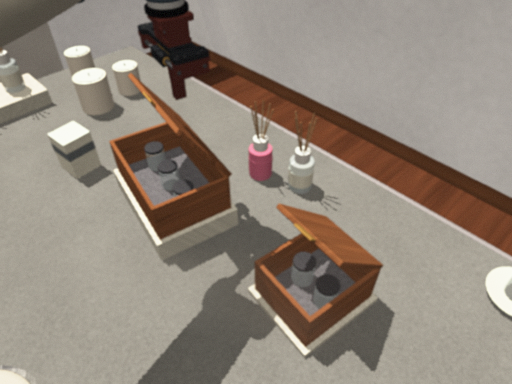

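The fingers are shut behind the lid's top face, with the tip near (180,95). I'll compute the arc table.

Run:
```python
import numpy as np
def P(a): return np.array([-(-145*np.cos(a)+10*np.sin(a)+10), -(142+145*np.sin(a)+10*np.cos(a)+11)])
s=np.array([30,-287.9])
for A in ([1.05,1.02,.99,.96,.93,.9,.87,.84,.81,.78,.75],np.arange(.75,.38,-.033),np.arange(.387,.05,-.033)):
    for a in A: print(round(a,3),((P(a)-s)/150).round(3).tolist())
    s=P(A[-1]);print()
```

```text
1.05 [0.156, 0.028]
1.02 [0.182, 0.041]
0.99 [0.208, 0.055]
0.96 [0.233, 0.069]
0.93 [0.258, 0.085]
0.9 [0.282, 0.101]
0.87 [0.306, 0.117]
0.84 [0.329, 0.135]
0.81 [0.352, 0.153]
0.78 [0.374, 0.172]
0.75 [0.395, 0.192]

0.75 [0.0, 0.0]
0.717 [0.023, 0.022]
0.684 [0.045, 0.045]
0.651 [0.067, 0.069]
0.618 [0.087, 0.093]
0.585 [0.107, 0.118]
0.552 [0.126, 0.144]
0.519 [0.144, 0.17]
0.486 [0.162, 0.197]
0.453 [0.178, 0.225]
0.42 [0.194, 0.253]
0.387 [0.208, 0.281]

0.387 [0.0, -0.0]
0.354 [0.014, 0.029]
0.321 [0.026, 0.058]
0.288 [0.038, 0.088]
0.255 [0.049, 0.118]
0.222 [0.058, 0.149]
0.189 [0.067, 0.179]
0.156 [0.075, 0.211]
0.123 [0.081, 0.242]
0.09 [0.087, 0.273]
0.057 [0.091, 0.305]
```

Emit:
arm_command --plan '[[[0.05,0.01,0],[0,0,0]],[[0.1,0.02,0],[0,0,0]],[[0.15,0.028,0],[0,0,0]],[[0.182,0,0.041],[0,0,0]],[[0.208,0,0.055],[0,0,0]],[[0.233,0,0.069],[0,0,0]],[[0.258,0,0.085],[0,0,0]],[[0.282,0,0.101],[0,0,0]],[[0.306,0,0.117],[0,0,0]],[[0.329,0,0.135],[0,0,0]]]'

```text
t: 4.03
ee_pos: [539.4, 190.0, 266.9]
eef_rot: [180.0, 0.0, 167.9]
force: [0.2, -0.1, 2.2]
width: 0.6
```

Run:
```python
from plant import robot, imaging
import cv2
cv2.imwrite("pics/side2.png",imaging.grab_frame("side")[:,:,::-1]);o=robot.get_obs();print(o['ee_pos'],o['force'],o['eef_rot'])
```

```text
[538.88346534 190.12383435 266.23876018] [-0.45745561  0.75883711  1.68409583] [ 1.79999687e+02 -4.22662091e-02  1.67911788e+02]
```

View pics/side2.png

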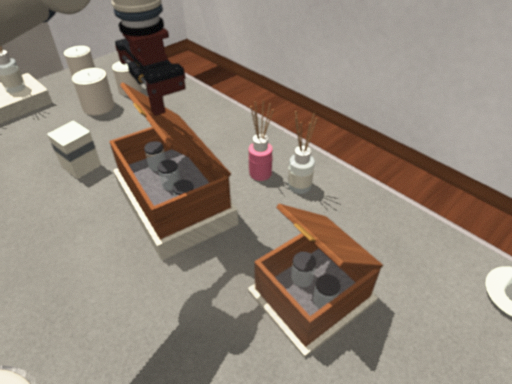

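The lid follows the fingers at about 2 N: its free corner moved from (132,77) to (125,87). Continuing along the arc.

Emit:
arm_command --plan '[[[0.023,0,0.018],[0,0,0]],[[0.045,0,0.037],[0,0,0]],[[0.066,0,0.057],[0,0,0]],[[0.089,0,0.079],[0,0,0]],[[0.111,0,0.102],[0,0,0]],[[0.133,0,0.126],[0,0,0]],[[0.153,0,0.15],[0,0,0]],[[0.173,0,0.175],[0,0,0]],[[0.192,0,0.201],[0,0,0]],[[0.21,0,0.227],[0,0,0]],[[0.228,0,0.254],[0,0,0]],[[0.244,0,0.282],[0,0,0]]]'

```text
t: 5.08
ee_pos: [503.6, 197.5, 224.0]
eef_rot: [-180.0, 0.0, 167.9]
force: [1.8, -0.2, 2.1]
width: 0.3
```

Emit:
arm_command --plan '[[[0.016,0,0.028],[0,0,0]],[[0.03,0,0.056],[0,0,0]],[[0.044,0,0.085],[0,0,0]],[[0.056,0,0.114],[0,0,0]],[[0.068,0,0.144],[0,0,0]],[[0.079,0,0.174],[0,0,0]],[[0.088,0,0.205],[0,0,0]],[[0.097,0,0.235],[0,0,0]],[[0.105,0,0.267],[0,0,0]]]'

```text
t: 5.83
ee_pos: [488.3, 200.8, 184.0]
eef_rot: [-180.0, -0.0, 167.9]
force: [1.4, -0.4, 0.5]
width: 0.4
```

Run:
```python
from plant import robot, imaging
import cv2
from fit import fit
cv2.imwrite("pics/side3.png",imaging.grab_frame("side")[:,:,::-1]);o=robot.get_obs();print(o['ee_pos'],o['force'],o['eef_rot'])
```

```text
[487.84734014 200.74763337 182.8471781 ] [ 0.05771375  1.81624032 -0.14777815] [-1.79953677e+02 -9.27724590e-02  1.67898891e+02]
```

View pics/side3.png

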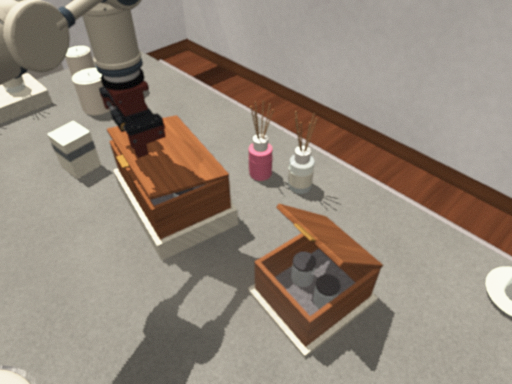

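The lid is nearly down, with a small gap at about (180,190). I'll finish slowly and watch the force.

Emit:
arm_command --plan '[[[0.002,0,0.015],[0,0,0]],[[0.004,0,0.03],[0,0,0]],[[0.006,0,0.045],[0,0,0]],[[0.008,0,0.06],[0,0,0]],[[0.01,0,0.07],[0,0,0]],[[0.011,0,0.08],[0,0,0]],[[0.012,0,0.09],[0,0,0]],[[0.012,0,0.09],[0,0,0]]]'

```text
t: 6.55
ee_pos: [486.6, 201.2, 170.5]
eef_rot: [-180.0, -0.0, 167.9]
force: [-0.1, 0.7, 0.5]
width: 0.3
```

Emit:
arm_command --plan '[[[0,0,0.007],[0,0,0]],[[0,0,0.013],[0,0,0]],[[0,0,0.02],[0,0,0]],[[0,0,0.02],[0,0,0]]]'

```text
t: 6.88
ee_pos: [486.7, 201.1, 167.7]
eef_rot: [-180.0, -0.0, 167.9]
force: [-0.5, -0.2, 0.8]
width: 0.2
```

Emit:
arm_command --plan '[[[0,0,0.007],[0,0,0]],[[0,0,0.013],[0,0,0]],[[0,0,0.013],[0,0,0]]]'

```text
t: 7.13
ee_pos: [486.7, 201.1, 165.7]
eef_rot: [-180.0, -0.0, 167.9]
force: [0.2, 0.5, 1.2]
width: 0.4
```

Emit:
arm_command --plan '[[[0,0,0.007],[0,0,0]],[[0,0,0.007],[0,0,0]],[[0,0,0.007],[0,0,0]]]'

```text
t: 7.38
ee_pos: [486.8, 201.1, 164.8]
eef_rot: [-180.0, 0.0, 167.9]
force: [-0.2, -0.5, 0.2]
width: 0.7
```

Emit:
arm_command --plan '[[[0,0,0.007],[0,0,0]],[[0,0,0.007],[0,0,0]],[[0,0,0.007],[0,0,0]]]'

```text
t: 7.63
ee_pos: [486.8, 201.1, 163.7]
eef_rot: [-180.0, -0.0, 167.9]
force: [-0.3, 0.2, 0.0]
width: 0.3
```

Emit:
arm_command --plan '[[[0,0,0.007],[0,0,0]],[[0,0,0.007],[0,0,0]],[[0,0,0.007],[0,0,0]]]'

```text
t: 7.88
ee_pos: [486.7, 201.1, 162.8]
eef_rot: [180.0, 0.0, 167.9]
force: [-1.4, -0.6, 0.7]
width: 0.3
```

Emit:
arm_command --plan '[[[0,0,0.007],[0,0,0]],[[0,0,0.007],[0,0,0]],[[0,0,0.007],[0,0,0]]]'

```text
t: 8.13
ee_pos: [486.8, 201.1, 162.8]
eef_rot: [180.0, 0.0, 167.9]
force: [-1.1, -0.4, 4.2]
width: 0.4
```

Run:
```python
from plant import robot, imaging
import cv2
im=imaging.grab_frame("side")[60:260,80:260,::-1]
cv2.imwrite("pics/side4.png",cv2.resize(im,None,fx=3,fy=3));o=robot.get_obs();print(o['ee_pos'],o['force'],o['joint_efforts'])
```

```text
[486.78086727 201.128519   162.79276214] [-2.4042264  -1.16735144  4.96660413] [-3.27351526e-02 -3.31992924e+01 -3.85733306e+01  5.02954947e-02
 -6.80311639e-01 -4.21337427e-05]
```

View pics/side4.png

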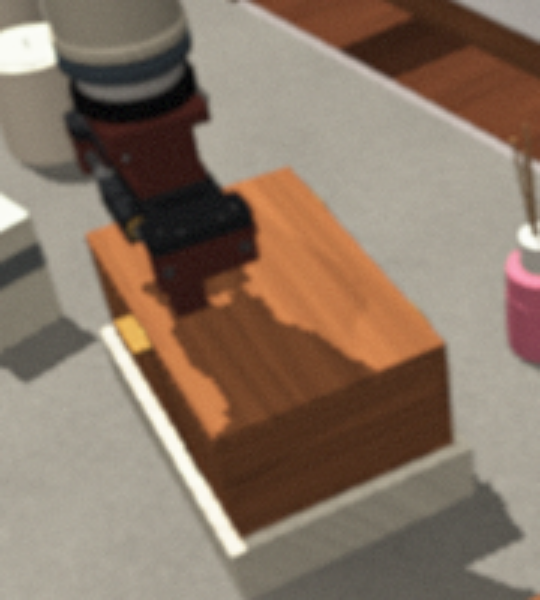

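The lid looks flat. TCP height has stopped at 162.8 mm (163 was predicted for shut) and the force is rising, so it is at the stop. I'll retreat straight up.

Emit:
arm_command --plan '[[[0,0,0.007],[0,0,0]],[[0,0,0.007],[0,0,0]],[[0,0,-0.02],[0,0,0]],[[0,0,-0.1],[0,0,0]],[[0,0,-0.3],[0,0,0]],[[0,0,-0.5],[0,0,0]],[[0,0,-0.7],[0,0,0]],[[0,0,-0.9],[0,0,0]],[[0,0,-0.9],[0,0,0]],[[0,0,-0.9],[0,0,0]]]'

```text
t: 9.02
ee_pos: [487.4, 201.4, 299.4]
eef_rot: [179.9, 0.2, 167.9]
force: [0.4, 0.3, -0.9]
width: 0.4
```

Run:
```python
from plant import robot, imaging, spotter
import cv2,numpy as np
from fit import fit
im=imaging.grab_frame("side"); cv2.imwrite("pics/side5.png",im[:,:,::-1])
for n in("short_lid_rim","diffuser"): print(n,[(r['conf'],np.round(r['at'])) for r in spotter.mark_of("side",n)])
fit([534,191,52,-.212,.03]);o=robot.get_obs();print(o['t'],o['ee_pos'],o['force'])
```

```text
short_lid_rim [(0.63, array([ 541., -202.,  220.]))]
diffuser [(0.83, array([793.,  19.,  -1.])), (0.62, array([757., 125.,   1.]))]
side [(0.67, 6455, array([160., 166.]))]
top [(0.88, 8298, array([238., 172.]))]
[ 5.36098e+02  1.91520e+02  5.13290e+01 -2.11000e-01 -2.00000e-03] 0.4273
9.3667 [486.43263464 201.04248806 295.40067367] [ 0.61649547  0.22977217 -0.14128076]
```

View pics/side5.png

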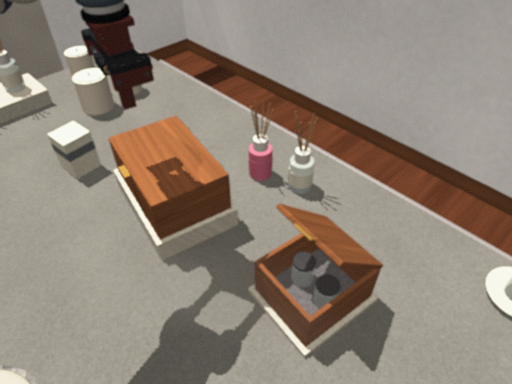

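The lid is flat on the case, with the tab at (124,172). The short case and the diffuser are unchanged and the arm is clear, so I'm handing in.

```bash
python3 -c "
from plant import robot
print(robot.close_job())"
```

```text
the job is handed in; nothing more can be done
None
```

The long case's lid is shut. I lowered it along its hinge arc with the closed fingertips at about 0.4 rad/s or slower, then retreated straight up and handed in at about 9.4 s. The hand-in reported no verdict.

- **Lid shut:** The tool stopped at 162.8 mm height, against about 163 mm predicted for a shut lid. The force read about 5 N there, and I then commanded about 1 mm more before lifting, without reading the force at that moment. The last picture shows the lid flat.
- **Lid angle from the cameras:** The final two-camera fit gave about 0.00 rad, but it fitted poorly (residual 0.43, against 0.13 at the start). The occluding gripper and case pixels in the outlines may explain this, so I relied on the height, the force and the picture.
- **Short case and diffuser:** The short lid edge and the diffuser both read within about 5 mm of where they started, which is the detector's noise. Both look unmoved in the picture.
- **Slip in a move:** In three approach rows I put a small value in the wrong axis, which shifted the tool about 4 mm sideways before contact. It had no effect.

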